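# Erect the casting box and hold the wheel's index plunger out

## Robot

A 6-joint arm with a two-finger parallel gripper is mounted at the origin on the work surface. World frame = base frame: x ahead of the robot, y to its left, z up, the work surface at z = 0. Lengths are in m, angles in rad, forces in N, time in s.
With the tool pointing down it reaches from about 0.35 to 0.775 m from the base axis. Payload 5.5 kg.
Tool frame: the origin (TCP) lies midway between the tips of the shut fingers; the grasp point (between the pads) lies env.grasp_offset behind it (env.grasp_offset is the distance from the TCP to the grasp point, in m); z points along the fingers, y is the line along which they close (so a half turn about z gives the same grasp; the last joint's range is limited). The gripper opens to 85 mm and grips with 20 to 120 N. Pads are 22 mm wide; open, the fingers measure 114 mm over their backs; the gripper's body (76 mm by 85 mm) begins 54 mm behind the grasp point. The pads swing forward as they close: fully open they stand 13 mm farther back than shut.
Start: joints at [-1.489, 0.313, 0.046, 1.304, 0, 1.431], TCP at [0.126, -0.561, 0.231] pointing down, gripper open.
Joint ranges: [-2.76, 2.76], [-0.86, 1.69], [-1.03, 1.26], [-2.2, 2.34], [-1.47, 1.5], [-3.14, 3.14]. Speed limits (rad/s): [2.57, 2.57, 3.14, 3.14, 3.14, 3.14].

## Interface

Orientations are given as a unit quaternion [w, x, y, z].
In Python, from workcell import monitor, viewer, order, env gives the robot as it stands.
- The arm moves only by the tool carry_out, never from a script. Its argument "plan" is a list that holds one entry, the list of rows, each a list of 7 numbers: the turn, a rotation vector about the world's x, y, z in rad, then the shift along the world's x, y, z in mm, then the finger opening in mm, from 0 to 85.4. A call has 1 to 20 rows; each row is the pose to reach, as a shift and turn from the pose commanded when the call began; what a row does not reach only later rows make up. A row lasts 1/10 s, in which the tool goes at most 50 mm and 8.59 degrees, less where a joint would pass 70% of its speed; a pose out of reach is approached as far as the arm can. A call with a gripper value outside its range is refused whole. The fingers move at their own pace and stop on an object; "squeeze" is the grip in N (left out, the last holds). Time passes only in rows, so rows that repeat a pose let the fingers close. It gives the time, the measured TCP pose, the force, the opening and the grip force at its end, in the units of the state.
- monitor.get_state(): the state, without advancing time (a new reading comes with each control period).
- viewer.read_camera(name): name is "scene" or "top"; returns the picture (420x560x3 uint8, red, green, blue); there is no depth.
- viewer.calibration(name): a dict with "K" (3x3 intrinsics, pixels), "eye" and "rotation" of the camera in the world. Camera axes: x right, y down, z forward; pixel columns grow to the right and rows downward; lengths in m; the calibration is good to about 2 mm. A picture is of the moment at which its call begins. calibration takes no time and is no camera call.
- order.hand_in(): hands the job in; it is judged then, once.
The state is a dict: "clock": time; "joint_pos": joint angles; "qvel": joint speeds; "tau": joint torques, N m; "tcp_pos": TCP position; "orientation": TCP orientation; "wrist_force": force on the tool from outside, world axes, zero at the start; "ft_torque": the same for the moment, N m; "finger_gap": finger opening in m; "grip_force": force on a finger pad.
Only numpy, scipy, OpenCV 4.12 (cv2) and the standard library are available. Lean on these libraries where they do the work, as an engineer would, in place of code of your own. Each camera call takes 0.05 s, during which the arm holds its last target. There are 200 camera calls.

## Task

Raise the three folded-down walls of the casting box on the banding wheel until all stand fully upright round the clay relief. Then pull the wheel's sprung index plunger fully back by its black knob, out of its hole in the wheel rim, and finish while still holding it there, so that a colleague can turn the wheel to pour. Leave the pots, bottle and tools around it where they are.

Things in the scene. Friction and masses are not known exactly. Their poses are not given: they have to be found in the camera images.
- wheel: Banding wheel fixed to the table with an open plywood casting box on it; origin at table level on the wheel axis, z up, yaw varies. Aluminium head 170 mm across, z 55 to 75 mm; on it a 120 mm square board with a clay relief, top at z = 90 mm. The far (+x) wall is fixed upright, the other three start folded outwards on hinges; hinge axes level at z = 90 mm, 62 mm from the wheel axis.
- wall_front (a joint): Hinge angle (rad) of the wall on the wheel's own -x (nearest the robot) side: 0 = folded out level, 1.571 = upright, at its stop. Stiff hinge (0.35 N m): the wall stays at any angle it is left at. Plywood wall 12 mm thick, 148 mm long, 56 mm high; beyond its top edge two flat steel arms carry a round grip rail.
- wall_front_rail (a point): Middle of that wall's grip rail: wooden dowel 14 mm thick, 148 mm long, parallel to the hinge, free between the arms for 124 mm, with an open slot 31 mm wide between it and the wall. Its axis lies 94 mm from the hinge axis along the wall and 6 mm to the outer side (underside when flat). Own x points from rail to hinge, y along the rail.
- wall_right (a joint): Hinge angle (rad) of the wall on the wheel's own -y side: 0 = folded out level, 1.571 = upright, at its stop. Stiff hinge (0.35 N m): the wall stays at any angle it is left at. Plywood wall 12 mm thick, 122 mm long, 56 mm high; beyond its top edge two flat steel arms carry a round grip rail.
- wall_right_rail (a point): Middle of that wall's grip rail: wooden dowel 14 mm thick, 122 mm long, parallel to the hinge, free between the arms for 98 mm, with an open slot 31 mm wide between it and the wall. Its axis lies 94 mm from the hinge axis along the wall and 6 mm to the outer side (underside when flat). Own x points from rail to hinge, y along the rail.
- wall_left (a joint): Hinge angle (rad) of the wall on the wheel's own +y side: 0 = folded out level, 1.571 = upright, at its stop. Stiff hinge (0.35 N m): the wall stays at any angle it is left at. Plywood wall 12 mm thick, 122 mm long, 56 mm high; beyond its top edge two flat steel arms carry a round grip rail.
- wall_left_rail (a point): Middle of that wall's grip rail: wooden dowel 14 mm thick, 122 mm long, parallel to the hinge, free between the arms for 98 mm, with an open slot 31 mm wide between it and the wall. Its axis lies 94 mm from the hinge axis along the wall and 6 mm to the outer side (underside when flat). Own x points from rail to hinge, y along the rail.
- plunger (a joint): Travel (m) of the index plunger: 0 = pin seated in its hole in the wheel head's rim, 0.018 = fully back at its stop; the pin is out of the hole from 0.012. Spring: 5 N at 0, 9 N at 0.018, pushing home. It slides level, straight away from the wheel axis, at 240 degrees about the wheel's own z from its own x (between front and right walls).
- knob (a point): Black round pull knob of the plunger, 26 mm across, 24 mm long, axis level, 65 mm above the table; this point is its middle, 160 mm from the wheel axis when seated; own x is the pulling direction. Towards the wheel a 12 mm neck enters the housing on a grey bracket 32 mm wide, 85 mm high, whose end is 25 mm from the knob's middle. Clear below to the table.
- small_pot: Bystander, loose: terracotta cup-shaped pot, 56 mm wide, 48 mm high, near the wheel's front left corner; origin at its underside.
- slip_jar: Bystander, loose: low white jar, 54 mm wide, 55 mm high, near the wheel's far left corner; origin at its underside.
- dip_bowl: Bystander, loose: white bowl, 72 mm wide, 32 mm high, near the wheel's far right corner; origin at its underside.
- water_bottle: Bystander, loose: clear bottle, 64 mm wide, 190 mm high, on the left of the table; origin at its underside.
- tool_mug: Bystander, loose: terracotta mug, 80 mm wide, 90 mm high, on the right of the table; origin at its underside.
- spatula: Bystander, loose: spatula lying on the right of the table; origin under its middle.
- brush: Bystander, loose: brush lying on the left of the table; origin under its middle.

How it is judged:
By the outcome, as a careful person would: the job done as asked, in the order asked, and still so for the second after the job is handed in, while the arm keeps its last pose, push and grip.
It also fails if it takes over 72 s, if anything falls off the work surface, if the arm or the gripper's body presses on something with over 40 N, if the wrist force passes 120 N, or if a joint passes its speed limit or range.

## Working session

There is one attempt and no reset: what is moved stays moved. The work goes in short steps, Python scripts to look and compute and a tool call to move; the robot and the scene stay as the last step left them, time stands still between calls to the robot, and variables do not carry over. Pictures are saved under pics/ and viewed, at most 10 in all, crops included, and the job is handed in when it is done.

Besides the shell and the picture viewer there is one more tool, called after "Call:" as a command line: name --argument value ..., lists and objects as JSON in quotes. carry_out: Moves the arm, as the interface text tells. Its arguments: {"type":"object","properties":{"plan":{"type":"array","items":{"type":"array","items":{"type":"array","items":{"type":"number"}}}},"squeeze":{"type":"number"}},"required":["plan"]}

```bash
ls; mkdir -p pics; python3 - <<'E'
from workcell import monitor, viewer, order, env
import cv2
print(monitor.get_state(), env.grasp_offset)
for n in ("scene","top"):
    c=viewer.calibration(n); print(n,c)
    cv2.imwrite(f"pics/{n}0.png",cv2.resize(viewer.read_camera(n)[:,:,::-1],(800,600),interpolation=cv2.INTER_CUBIC))
E
```

```text
pics
{'clock': 0.0, 'joint_pos': array([-1.48861519e+00,  3.14020087e-01,  4.49932013e-02,  1.30359719e+00,
       -1.53509047e-05,  1.43117425e+00]), 'qvel': array([-7.55151489e-04, -1.42072527e-03,  1.32695278e-03, -5.12751664e-05,
       -1.24602253e-04,  8.27617555e-04]), 'tau': array([ 8.41819256e-04, -4.80625820e+01,  2.98535407e+01,  1.94820645e-02,
       -1.31517286e-04, -1.33769475e-05]), 'tcp_pos': array([ 0.12642563, -0.56041304,  0.23040348]), 'orientation': array([-9.13720307e-04,  9.93856301e-01,  1.10674373e-01,  1.85710770e-05]), 'wrist_force': array([-0.94190892, -0.19328839, -0.42236556]), 'ft_torque': array([-0.03303548,  0.03642386,  0.0389716 ]), 'grip_force': 0.0, 'finger_gap': 0.0853666052806359} 0.0187
scene {'K': array([[422.37954465,   0.        , 281.33980218],
       [  0.        , 422.37954465, 204.36962698],
       [  0.        ,   0.        ,   1.        ]]), 'eye': array([0.98969824, 0.70038413, 1.13906345]), 'rotation': array([-0.08543981,  0.25396662,  0.91070955, -0.31433918])}
top {'K': array([[434.42790759,   0.        , 277.98450283],
       [  0.        , 434.42790759, 207.77430469],
       [  0.        ,   0.        ,   1.        ]]), 'eye': array([ 0.33075244, -0.02457028,  1.47947509]), 'rotation': array([ 0.06076462, -0.6999321 ,  0.70853769, -0.06615942])}
```

View pics/top0.png

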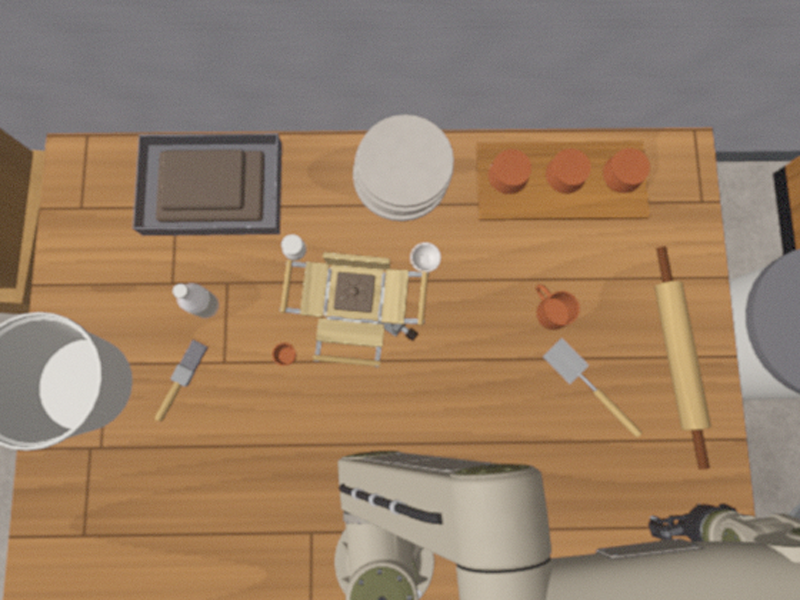

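View pics/scene0.png

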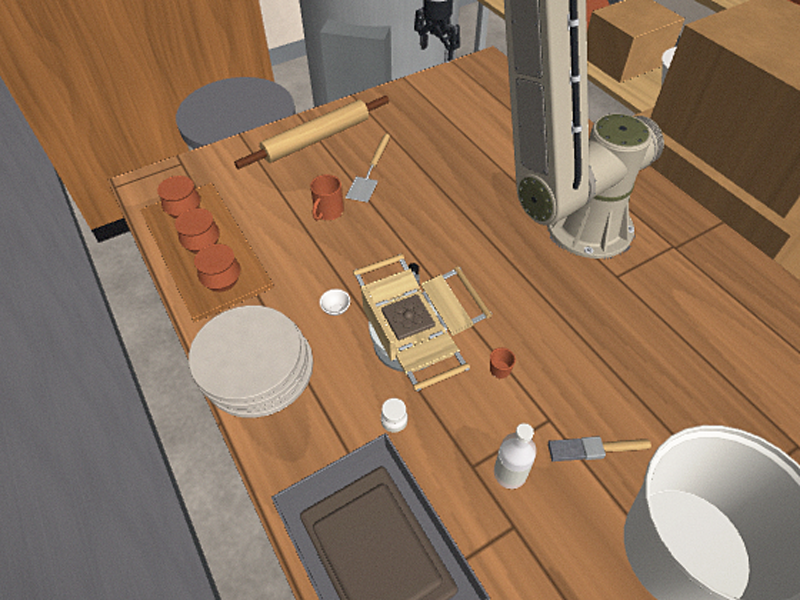

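The top view shows the box around (355,292), with the front rail at (347,360), the left rail at (286,287), the right rail at (422,298) and the knob at (411,334). The top image's up direction is world +x. Next I enlarge this area in both views.

```bash
python3 - <<'E'
from workcell import viewer
import cv2, numpy as np
a=viewer.read_camera("top")[165:265,185:318,::-1]   # x6
b=viewer.read_camera("scene")[170:280,220:366,::-1]
cv2.imwrite("pics/topc.png",cv2.resize(a,None,fx=6,fy=6,interpolation=cv2.INTER_CUBIC))
cv2.imwrite("pics/scenec.png",cv2.resize(b,None,fx=5,fy=5,interpolation=cv2.INTER_CUBIC))
E
```

```text
(no output)
```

View pics/topc.png

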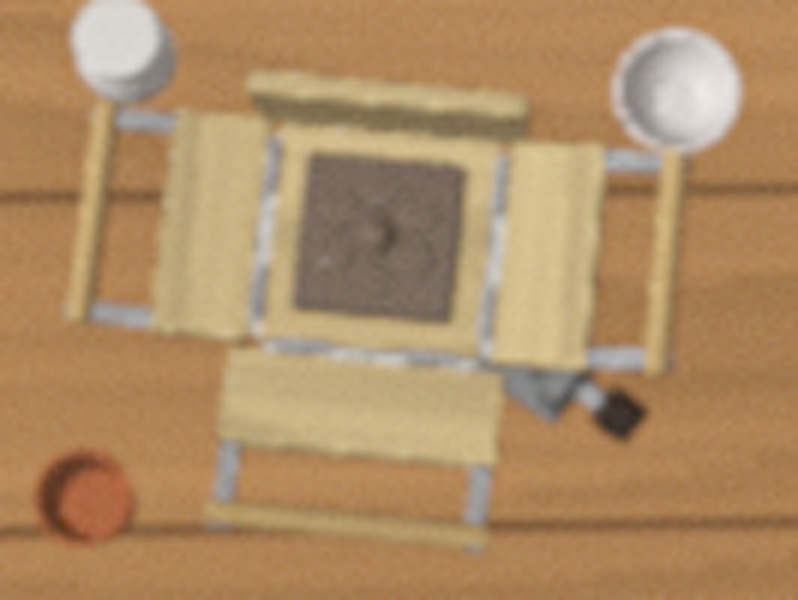

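View pics/scenec.png

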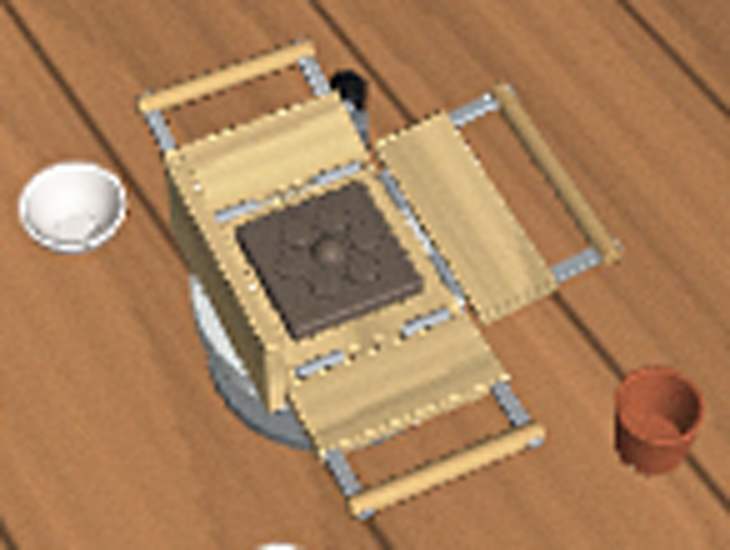

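The enlarged top crop gives:

| Feature | Pixel positions |
|---|---|
| Front rail ends | (210,513), (486,540) |
| Left rail ends | (103,106), (76,318) |
| Right rail ends | (674,152), (656,370) |
| Knob | (620,413) |

The scene crop shows the same features. I'll fit the wheel pose to them.

```bash
cat > h.py <<'E'
import numpy as np
from workcell import monitor, viewer
from scipy.spatial.transform import Rotation as R
from scipy.optimize import least_squares
def proj(n,P):
    c=viewer.calibration(n); r=R.from_quat(c["rotation"],scalar_first=True)
    p=r.inv().apply(np.atleast_2d(P)-c["eye"]); p=p@c["K"].T
    return p[:,:2]/p[:,2:]
def ray(n,px,z):
    c=viewer.calibration(n); r=R.from_quat(c["rotation"],scalar_first=True)
    d=r.apply(np.linalg.inv(c["K"])@[*px,1]); e=np.array(c["eye"]); return e+d*(z-e[2])/d[2]
E
python3 - <<'E'
from h import *
s,c=np.sin(np.radians(240)),np.cos(np.radians(240))
L=np.array([[-156,74,84],[-156,-74,84],[61,156,84],[-61,156,84],[61,-156,84],[-61,-156,84],[160*c,160*s,65]])/1e3
T=np.array([[210,513],[486,540],[103,106],[76,318],[674,152],[656,370],[620,413]])/6+[185-.4,165-.4]
S=np.array([[613,253],[503,92],[356,508],[541,433],[143,104],[311,48],[348,90]])/5+[220-.4,170-.4]
W=lambda p:R.from_euler('z',p[2]).apply(L)+[p[0],p[1],0]
for k in ((1,1),(1,0),(0,1)):
    f=lambda p:np.r_[k[0]*(proj("top",W(p))-T).ravel(),k[1]*(proj("scene",W(p))-S).ravel()]
    o=least_squares(f,[.5,0,0]); print(k,o.x,np.degrees(o.x[2]))
    print((proj("top",W(o.x))-T).round(1).tolist(),(proj("scene",W(o.x))-S).round(1).tolist())
    if k==(1,1): print(W(o.x).round(4).tolist())
for n,px,z in (("small_pot",(85/6+185,497/6+165),.048),("jar",(120/6+185,40/6+165),.055),("bowl",(678/6+185,90/6+165),.032),("bottle",(181*.7,291*.7),.19),("mug",(556*.7,310*.7),.09)):print(n,ray("top",px,z).round(3))
E
```

```text
(1, 1) [ 0.5939681   0.06031551 -0.10299291] -5.90105922723945
[[0.6, 0.7], [0.6, 0.4], [1.2, 0.6], [1.2, 1.7], [0.4, 1.4], [0.3, 1.7], [0.2, 0.5]] [[-0.3, 2.8], [-1.3, 1.6], [-1.0, 0.0], [-0.1, -0.9], [-0.5, 3.6], [0.0, 2.6], [0.0, -0.3]]
[[0.4464, 0.15, 0.084], [0.4312, 0.0027, 0.084], [0.6707, 0.2092, 0.084], [0.5493, 0.2218, 0.084], [0.6386, -0.1011, 0.084], [0.5173, -0.0886, 0.084], [0.5001, -0.0693, 0.065]]
(1, 0) [ 0.59712376  0.06253953 -0.10045734] -5.755781550640747
[[0.1, -0.2], [0.0, -0.7], [0.5, -0.3], [0.5, 0.8], [-0.4, 0.3], [-0.4, 0.6], [-0.4, -0.5]] [[-0.8, 3.6], [-1.8, 2.3], [-1.4, 1.2], [-0.5, 0.1], [-1.2, 4.6], [-0.6, 3.4], [-0.6, 0.5]]
(0, 1) [ 0.59014684  0.05685982 -0.10686723] -6.123041151052235
[[1.5, 1.7], [1.5, 1.6], [2.3, 1.5], [2.2, 2.6], [1.5, 2.7], [1.3, 3.0], [1.2, 1.8]] [[0.0, 1.7], [-0.8, 0.5], [-0.7, -1.5], [0.2, -2.2], [0.2, 2.3], [0.6, 1.5], [0.6, -1.4]]
small_pot [0.46  0.224 0.048]
jar [0.716 0.208 0.055]
bowl [ 0.69  -0.107  0.032]
bottle [0.583 0.42  0.19 ]
mug [ 0.549 -0.397  0.09 ]
```

```bash
python3 - <<'E'
from h import *
T=np.array([[210,513],[486,540],[103,106],[76,318],[674,152],[656,370],[620,413]])/6+[185-.4,165-.4]
S=np.array([[613,253],[503,92],[356,508],[541,433],[143,104],[311,48],[348,90]])/5+[220-.4,170-.4]
def W(p):
    P=[]
    for i,(yaw,h) in enumerate(((np.pi,74),(np.pi/2,61),(-np.pi/2,61))):
        a=p[3+i]; r=62+94*np.cos(a)+6*np.sin(a); z=90+94*np.sin(a)-6*np.cos(a)
        # front: yaw pi -> +v is local -y
        for s in ((-1,1) if i==0 else (-1,1) if i==1 else (1,-1)):
            P.append(R.from_euler('z',yaw).apply([r,s*h,z]))
    P.append(R.from_euler('z',np.radians(240)).apply([160,0,65]))
    return R.from_euler('z',p[2]).apply(np.array(P)/1e3)+[p[0],p[1],0]
f=lambda p:np.r_[(proj("top",W(p))-T).ravel(),(proj("scene",W(p))-S).ravel()]
o=least_squares(f,[.595,.06,-.1,0,0,0]); print(o.x.round(4), np.sqrt(2*o.cost/28))
print(f(o.x).reshape(2,7,2).round(1).tolist()); print(W(o.x).round(4).tolist())
J=np.linalg.inv(o.jac.T@o.jac); print(np.sqrt(np.diag(J)).round(4))
E
```

```text
[ 0.5949  0.0624 -0.1035  0.1443  0.0364  0.2011] 0.520872292275255
[[[-0.6, -0.0], [-0.1, -0.3], [0.4, 0.0], [0.3, 1.2], [-0.2, -0.2], [-0.3, 0.6], [-0.4, 0.3]], [[0.3, 0.8], [-0.9, -0.6], [-0.9, 0.2], [0.2, -0.8], [-0.8, 0.6], [0.2, -0.5], [0.1, 0.2]]]
[[0.4475, 0.1521, 0.0976], [0.4322, 0.0049, 0.0976], [0.6717, 0.2114, 0.0874], [0.5504, 0.224, 0.0874], [0.6395, -0.0984, 0.1029], [0.5182, -0.0858, 0.1029], [0.501, -0.0672, 0.065]]
[0.0009 0.001  0.0056 0.0399 0.0398 0.0417]
```

The fit is consistent at 0.5 px. The wheel is at (0.595, 0.062) with yaw −0.104. The walls start at about 0.14 (front), 0.04 (left) and 0.20 rad (right). I start with the right wall, moving above its rail with the fingers across it at 30 mm opening so the inner finger fits the slot.

Call:
carry_out --plan '[[[0,0,0.15,45,45,0,30],[0,0,0.3,90,90,0,30],[0,0,0.45,130,130,0,30],[0,0,0.6,170,170,0,30],[0,0,0.75,210,210,0,30],[0,0,0.9,240,240,0,30],[0,0,1.05,270,270,0,30],[0,0,1.2,300,300,0,30],[0,0,1.35,330,330,0,30],[0,0,1.5,350,355,-5,30],[0,0,1.65,370,375,-10,30],[0,0,1.8,390,395,-15,30],[0,0,1.95,410,415,-20,30],[0,0,2.1,430,435,-20,30],[0,0,2.25,440,450,-20,30],[0,0,2.4,452,468,-20,30],[0,0,2.55,452,468,-20,30],[0,0,2.7,452,468,-20,30],[0,0,2.816,452,468,-20,30],[0,0,2.816,452,468,-20,30]]]' --squeeze 40

```text
clock: 2.2
tcp_pos: [0.5784, -0.0928, 0.211]
orientation: [-0.0, 0.052, 0.999, 0.0]
wrist_force: [0.1, -0.8, 0.8]
finger_gap: 0.0297
grip_force: 0.0
```

```bash
cat >> h.py <<'E'
C=np.array([.5949,.0624,0]); YAW=-.1035; G=.0187
A={'front':np.pi,'left':np.pi/2,'right':-np.pi/2}
def rail(w,a):
    r=62+94*np.cos(a)+6*np.sin(a); z=90+94*np.sin(a)-6*np.cos(a)
    return C+R.from_euler('z',YAW+A[w]).apply([r,0,z])/np.array([1e3]*3)
def st():
    s=monitor.get_state(); q=R.from_quat(s["orientation"],scalar_first=True)
    y=q.apply([0,1,0]); z=q.apply([0,0,1])
    print("t",round(s["clock"],2),"tcp",s["tcp_pos"].round(4),"y",y.round(3),np.degrees(np.arctan2(y[1],y[0])).round(1),"z",z.round(3),"F",s["wrist_force"].round(1),"gap",round(s["finger_gap"],4),"grip",s["grip_force"],"q",s["joint_pos"].round(2))
    return s
def goto(w,a): # TCP shift mm from now to hold rail at angle a
    s=monitor.get_state(); q=R.from_quat(s["orientation"],scalar_first=True)
    return ((rail(w,a)-q.apply([0,0,G])*-1-s["tcp_pos"])*1e3).round(1)
def arc(w,a,n,e=1.571):
    for t in np.linspace(a,e,n+1)[1:]: print(round(t,2),((rail(w,t)-rail(w,a))*1e3).round(0).tolist())
E
python3 - <<'E'
from h import *
st(); print(rail('right',.2), goto('right',.2)); arc('right',.2,16)
E
```

```text
t 2.2 tcp [ 0.5784 -0.0928  0.211 ] y [0.103 0.995 0.   ] 84.1 z [-0.  0. -1.] F [ 0.1 -0.8  0.8] gap 0.0297 grip 0.0 q [-0.3   0.34  0.04  1.27  0.   -0.19]
[ 0.57885324 -0.09208711  0.10279452] [   0.4    0.7 -126.9]
0.29 [0.0, 1.0, 8.0]
0.37 [0.0, 4.0, 16.0]
0.46 [1.0, 6.0, 23.0]
0.54 [1.0, 10.0, 31.0]
0.63 [1.0, 14.0, 38.0]
0.71 [2.0, 18.0, 44.0]
0.8 [2.0, 23.0, 50.0]
0.89 [3.0, 29.0, 56.0]
0.97 [4.0, 35.0, 61.0]
1.06 [4.0, 42.0, 66.0]
1.14 [5.0, 49.0, 70.0]
1.23 [6.0, 56.0, 74.0]
1.31 [7.0, 63.0, 77.0]
1.4 [7.0, 71.0, 79.0]
1.49 [8.0, 79.0, 80.0]
1.57 [9.0, 87.0, 81.0]
```

Call:
carry_out --plan '[[[0,0,0,0,0,-20,30],[0,0,0,0,0,-45,30],[0,0,0,0,0,-70,30],[0,0,0,0,1,-90,30],[0,0,0,0,1,-105,30],[0,0,0,0,1,-115,30],[0,0,0,0,1,-122,30],[0,0,0,0,1,-127,30],[0,0,0,0,1,-127,30],[0,0,0,0,1,-127,5],[0,0,0,0,1,-127,5],[0,0,0,0,1,-127,5],[0,0,0,0,1,-127,5],[0,0,0,0,1,-127,5],[0,0,0,0,1,-127,5]]]' --squeeze 40

```text
clock: 3.7
tcp_pos: [0.5789, -0.0929, 0.085]
orientation: [0.001, 0.052, 0.999, -0.001]
wrist_force: [-1.3, -4.8, 2.9]
finger_gap: 0.0129
grip_force: 39.1
```

```bash
python3 - <<'E'
from h import *
import cv2
st()
a=viewer.read_camera("scene")[150:270,200:360,::-1]
cv2.imwrite("pics/g1.png",cv2.resize(a,None,fx=4,fy=4,interpolation=cv2.INTER_CUBIC))
E
```

```text
t 3.7 tcp [ 0.5789 -0.0929  0.085 ] y [ 0.104  0.995 -0.002] 84.0 z [ 0.001 -0.002 -1.   ] F [-1.3 -4.8  2.9] gap 0.0129 grip 39.12793815135956 q [-0.3   0.42 -0.18  0.98 -0.   -0.19]
```

View pics/g1.png

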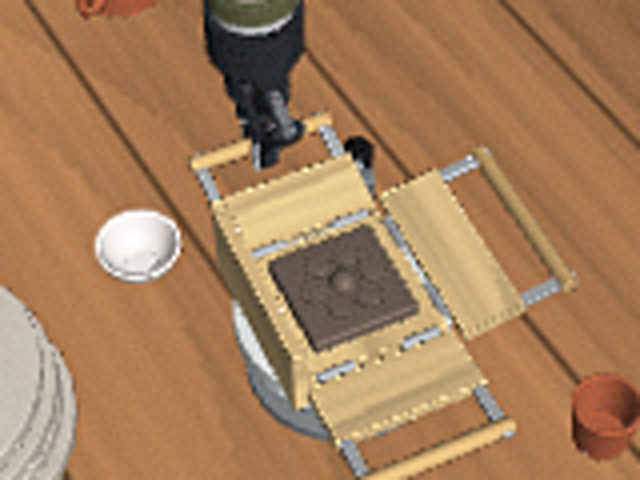

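The crop shows the fingers gripping the right rail near its middle, around (270,140), with a gap of 13 mm. I now swing it along the arc.

Call:
carry_out --plan '[[[0,0,0,0,1,8,5],[0,0,0,0,4,16,5],[0,0,0,1,6,23,5],[0,0,0,1,10,31,5],[0,0,0,1,14,38,5],[0,0,0,2,18,44,5],[0,0,0,2,23,50,5],[0,0,0,3,29,56,5],[0,0,0,4,35,61,5],[0,0,0,4,42,66,5],[0,0,0,5,49,70,5],[0,0,0,6,56,74,5],[0,0,0,7,63,77,5],[0,0,0,7,71,79,5],[0,0,0,8,79,80,5],[0,0,0,9,87,81,5],[0,0,0,9,90,81,5],[0,0,0,9,90,81,5]]]'

```text
clock: 5.55
tcp_pos: [0.5887, -0.006, 0.1689]
orientation: [0.002, 0.053, 0.999, -0.005]
wrist_force: [-4.8, -14.6, 14.1]
finger_gap: 0.0127
grip_force: 42.5
```

```bash
python3 - <<'E'
from h import *
st(); print(goto('right',1.571))
E
```

```text
t 5.55 tcp [ 0.5887 -0.006   0.1689] y [ 0.106  0.994 -0.009] 83.9 z [ 0.004 -0.009 -1.   ] F [ -4.8 -14.6  14.1] gap 0.0127 grip 42.454984188079834 q [-0.14  0.36 -0.04  1.16 -0.01 -0.04]
[-0.7  0.6 -3.6]
```

The right wall is at its stop: the measured pose is within 1 mm of the upright position, and it's blocked 4 mm short of the command. I release it and go above the left rail.

Call:
carry_out --plan '[[[0,0,0,0,-2,0,30],[0,0,0,0,-2,0,30],[0,0,0,0,-2,0,30],[0,0,0,0,-2,25,30],[0,0,0,0,-2,55,30],[0,0,0,0,0,85,30],[0,0,0,5,35,85,30],[0,0,0,10,75,85,30],[0,0,0,15,115,85,30],[0,0,0,20,155,85,30],[0,0,0,23,190,85,30],[0,0,0,23,220,60,30],[0,0,0,23,220,30,30],[0,0,0,23,220,0,30],[0,0,0,23,220,0,30]]]'

```text
clock: 7.05
tcp_pos: [0.6068, 0.2185, 0.1598]
orientation: [-0.005, 0.051, 0.999, -0.001]
wrist_force: [-0.2, -0.9, -0.4]
finger_gap: 0.0302
grip_force: 0.0
```

```bash
python3 - <<'E'
from h import *
st(); print(goto('left',.04)); arc('left',.04,17)
E
```

```text
t 7.05 tcp [0.6068 0.2185 0.1598] y [ 0.102  0.995 -0.002] 84.1 z [-0.01  -0.001 -1.   ] F [-0.2 -0.9 -0.4] gap 0.0302 grip 0.0 q [0.22 0.48 0.13 1.22 0.   0.32]
[  4.   -0.8 -90.7]
0.13 [-0.0, -0.0, 8.0]
0.22 [-0.0, -1.0, 17.0]
0.31 [-0.0, -3.0, 25.0]
0.4 [-1.0, -5.0, 33.0]
0.49 [-1.0, -8.0, 41.0]
0.58 [-1.0, -12.0, 49.0]
0.67 [-2.0, -17.0, 56.0]
0.76 [-2.0, -22.0, 63.0]
0.85 [-3.0, -28.0, 69.0]
0.94 [-4.0, -34.0, 75.0]
1.03 [-4.0, -40.0, 80.0]
1.12 [-5.0, -48.0, 84.0]
1.21 [-6.0, -55.0, 88.0]
1.3 [-7.0, -63.0, 91.0]
1.39 [-7.0, -71.0, 94.0]
1.48 [-8.0, -79.0, 95.0]
1.57 [-9.0, -88.0, 96.0]
```

Call:
carry_out --plan '[[[0,0,0,0,0,-20,30],[0,0,0,0,0,-45,30],[0,0,0,0,0,-65,30],[0,0,0,0,0,-80,30],[0,0,0,0,0,-88,30],[0,0,0,0,0,-94,30],[0,0,0,0,0,-94,30],[0,0,0,0,0,-94,5],[0,0,0,0,0,-94,5],[0,0,0,0,0,-94,5],[0,0,0,0,0,-94,5],[0,0,0,0,0,-94,5],[0,0,0,0,0,-94,5]]]' --squeeze 40

```text
clock: 8.35
tcp_pos: [0.611, 0.2169, 0.0723]
orientation: [0.001, 0.052, 0.999, -0.001]
wrist_force: [-1.1, -4.5, 1.8]
finger_gap: 0.0125
grip_force: 39.1
```

```bash
python3 - <<'E'
from h import *
st(); print(goto('left',.04))
E
```

```text
t 8.35 tcp [0.611  0.2169 0.0723] y [ 0.105  0.995 -0.001] 84.0 z [ 0.001 -0.002 -1.   ] F [-1.1 -4.5  1.8] gap 0.0125 grip 39.12127733230591 q [ 0.22  0.54 -0.01  1.02 -0.    0.32]
[ 0.1  0.8 -3.2]
```

Rail gripped. Now swinging the left wall up.

Call:
carry_out --plan '[[[0,0,0,0,0,8,5],[0,0,0,0,-1,17,5],[0,0,0,0,-3,25,5],[0,0,0,-1,-5,33,5],[0,0,0,-1,-8,41,5],[0,0,0,-1,-12,49,5],[0,0,0,-2,-17,56,5],[0,0,0,-2,-22,63,5],[0,0,0,-3,-28,69,5],[0,0,0,-4,-34,75,5],[0,0,0,-4,-40,80,5],[0,0,0,-5,-48,84,5],[0,0,0,-6,-55,88,5],[0,0,0,-7,-63,91,5],[0,0,0,-7,-71,94,5],[0,0,0,-8,-79,95,5],[0,0,0,-9,-88,96,5],[0,0,0,-9,-91,96,5],[0,0,0,-9,-91,96,5]]]' --squeeze 50

```text
clock: 10.25
tcp_pos: [0.602, 0.13, 0.1736]
orientation: [0.003, 0.051, 0.999, 0.003]
wrist_force: [-6.2, 7.3, 19.3]
finger_gap: 0.0116
grip_force: 52.8
```

```bash
python3 - <<'E'
from h import *
st(); print(goto('left',1.571)); print(rail('front',.144), rail('front',.144)-[0,0,G]); arc('front',.144,16)
E
```

```text
t 10.25 tcp [0.602  0.13   0.1736] y [0.101 0.995 0.007] 84.2 z [ 0.007  0.006 -1.   ] F [-6.2  7.3 19.3] gap 0.0116 grip 52.75489389896393 q [0.08 0.41 0.04 1.2  0.01 0.18]
[ 0.1  0.2 -8.3]
[0.4398461  0.07850563 0.09755137] [0.4398461  0.07850563 0.07885137]
0.23 [1.0, -0.0, 8.0]
0.32 [3.0, -0.0, 17.0]
0.41 [5.0, -1.0, 25.0]
0.5 [9.0, -1.0, 32.0]
0.59 [12.0, -1.0, 40.0]
0.68 [17.0, -2.0, 47.0]
0.77 [22.0, -2.0, 53.0]
0.86 [28.0, -3.0, 60.0]
0.95 [34.0, -4.0, 65.0]
1.04 [41.0, -4.0, 70.0]
1.13 [48.0, -5.0, 75.0]
1.21 [55.0, -6.0, 78.0]
1.3 [63.0, -7.0, 82.0]
1.39 [71.0, -7.0, 84.0]
1.48 [79.0, -8.0, 86.0]
1.57 [87.0, -9.0, 86.0]
```

The left wall appears to be at its stop, with the grip a bit high on the rail. I lower 5 mm and press in 2 mm more to confirm before letting go.

Call:
carry_out --plan '[[[0,0,0,0,0,-3,5],[0,0,0,0,-2,-6,5],[0,0,0,0,-3,-6,5],[0,0,0,0,-3,-6,5]]]'

```text
clock: 10.65
tcp_pos: [0.6021, 0.1291, 0.1734]
orientation: [0.005, 0.05, 0.999, 0.005]
wrist_force: [-17.4, 10.6, 47.1]
finger_gap: 0.012
grip_force: 55.7
```

```bash
python3 - <<'E'
from h import *
st(); print(goto('left',1.571))
E
```

```text
t 10.65 tcp [0.6021 0.1291 0.1734] y [0.1   0.995 0.011] 84.3 z [ 0.011  0.01  -1.   ] F [-17.4  10.6  47.1] gap 0.012 grip 55.67039608955383 q [0.08 0.4  0.03 1.19 0.01 0.18]
[ 0.   1.1 -8.1]
```

Fz of +47 N is just pad friction on the dowel, and the lateral position confirms the stop. I release gently, lift, turn 90° and go above the front rail.

Call:
carry_out --plan '[[[0,0,0,0,3,10,5],[0,0,0,0,3,15,30],[0,0,0,0,3,15,30],[0,0,0,0,3,15,30],[0,0,0,0,3,45,30],[0,0,0,0,3,75,30],[0,0,0,0,3,100,30],[0,0,0.14,-20,-10,100,30],[0,0,0.28,-45,-20,100,30],[0,0,0.42,-75,-30,100,30],[0,0,0.56,-105,-40,100,30],[0,0,0.7,-135,-47,100,30],[0,0,0.84,-160,-47,100,30],[0,0,0.98,-162,-47,90,30],[0,0,1.12,-162,-47,70,30],[0,0,1.26,-162,-47,50,30],[0,0,1.4,-162,-47,30,30],[0,0,1.54,-162,-47,20,30],[0,0,1.571,-162,-47,20,30],[0,0,1.571,-162,-47,20,30]]]'

```text
clock: 12.65
tcp_pos: [0.4391, 0.0768, 0.181]
orientation: [-0.0, -0.669, 0.743, 0.0]
wrist_force: [0.4, -0.3, 0.9]
finger_gap: 0.0302
grip_force: 0.0
```

```bash
python3 - <<'E'
from h import *
import cv2
st(); print(goto('front',.144))
a=viewer.read_camera("scene")[150:270,210:370,::-1]
cv2.imwrite("pics/g2.png",cv2.resize(a,None,fx=4,fy=4,interpolation=cv2.INTER_CUBIC))
E
```

```text
t 12.65 tcp [0.4391 0.0768 0.181 ] y [-0.995  0.104  0.001] 174.0 z [-0.001  0.    -1.   ] F [ 0.4 -0.3  0.9] gap 0.0302 grip 0.0 q [-0.01  0.09 -0.36  1.12  0.   -1.47]
[   0.7    1.7 -102.1]
```

View pics/g2.png

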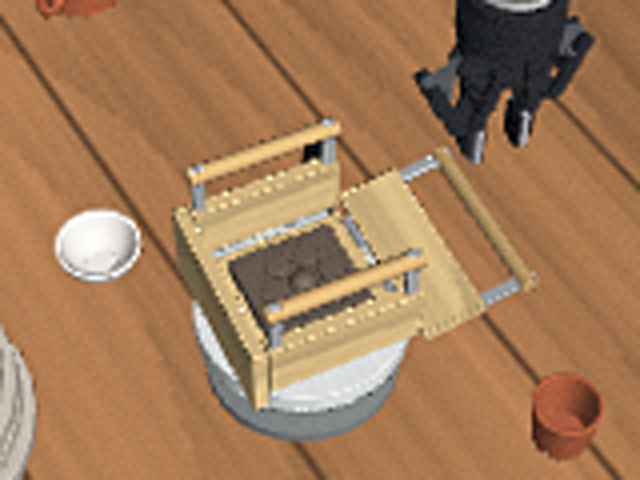

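The picture shows the left and right walls upright, with rails at (345,285) and (265,150), and the gripper above the front rail. I descend and grip it.

Call:
carry_out --plan '[[[0,0,0,1,1,-20,30],[0,0,0,1,1,-45,30],[0,0,0,1,1,-65,30],[0,0,0,1,2,-80,30],[0,0,0,1,2,-92,30],[0,0,0,1,2,-100,30],[0,0,0,1,2,-104,30],[0,0,0,1,2,-104,30],[0,0,0,1,2,-104,5],[0,0,0,1,2,-104,5],[0,0,0,1,2,-104,5],[0,0,0,1,2,-104,5],[0,0,0,1,2,-104,5],[0,0,0,1,2,-104,5]]]' --squeeze 40

```text
clock: 14.1
tcp_pos: [0.4405, 0.0791, 0.0776]
orientation: [0.0, -0.67, 0.743, -0.0]
wrist_force: [-2.2, -0.5, 4.0]
finger_gap: 0.013
grip_force: 39.3
```

```bash
python3 - <<'E'
from h import *
st(); print(goto('front',.144))
E
```

```text
t 14.1 tcp [0.4405 0.0791 0.0776] y [-0.995  0.103 -0.   ] 174.1 z [ 0.  0. -1.] F [-2.2 -0.5  4. ] gap 0.013 grip 39.32160973548889 q [-0.    0.18 -0.53  0.86  0.   -1.47]
[-0.6 -0.6  1.3]
```

Call:
carry_out --plan '[[[0,0,0,1,0,8,5],[0,0,0,3,0,17,5],[0,0,0,5,-1,25,5],[0,0,0,9,-1,32,5],[0,0,0,12,-1,40,5],[0,0,0,17,-2,47,5],[0,0,0,22,-2,53,5],[0,0,0,28,-3,60,5],[0,0,0,34,-4,65,5],[0,0,0,41,-4,70,5],[0,0,0,48,-5,75,5],[0,0,0,55,-6,78,5],[0,0,0,63,-7,82,5],[0,0,0,71,-7,84,5],[0,0,0,79,-8,86,5],[0,0,0,87,-9,86,5],[0,0,0,90,-9,86,5],[0,0,0,91,-9,86,5],[0,0,0,91,-9,86,5]]]' --squeeze 50

```text
clock: 16.0
tcp_pos: [0.5279, 0.0699, 0.1666]
orientation: [-0.002, -0.67, 0.743, 0.001]
wrist_force: [-19.3, -0.1, 20.4]
finger_gap: 0.012
grip_force: 52.5
```

```bash
python3 - <<'E'
from h import *
st(); print(goto('front',1.571), C+R.from_euler('z',YAW+np.radians(240)).apply([.16,0,.065]),R.from_euler('z',YAW+np.radians(240)).apply([1,0,0]))
E
```

```text
t 16.0 tcp [0.5279 0.0699 0.1666] y [-0.995  0.103  0.005] 174.1 z [-0.005 -0.001 -1.   ] F [-19.3  -0.1  20.4] gap 0.012 grip 52.463475465774536 q [-0.02  0.26 -0.18  1.13 -0.   -1.49]
[-0.7 -0.5 -1.3] [ 0.50101232 -0.06715734  0.065     ] [-0.58679801 -0.80973335  0.        ]
```

The front wall is against its stop (Fx −19 N, position nominal within 1 mm). I release it and go above the knob.

Call:
carry_out --plan '[[[0,0,0,-2,0,4,5],[0,0,0,-2,0,4,30],[0,0,0,-2,0,4,30],[0,0,0,-2,0,4,30],[0,0,0,-3,0,35,30],[0,0,0,-3,0,65,30],[0,0,0,-3,0,95,50],[0,0,-0.1,-10,-30,100,50],[0,0,-0.2,-15,-60,100,50],[0,0,-0.3,-20,-90,100,50],[0,0,-0.4,-25,-120,100,50],[0,0,-0.524,-31,-139,100,50],[0,0,-0.524,-31,-139,100,50],[0,0,-0.524,-31,-139,100,50],[0,0,-0.524,-31,-139,100,50]]]'

```text
clock: 17.5
tcp_pos: [0.5009, -0.0684, 0.2637]
orientation: [0.0, -0.455, 0.89, -0.0]
wrist_force: [0.1, 0.6, -0.2]
finger_gap: 0.05
grip_force: 0.0
```

```bash
python3 - <<'E'
from h import *
import cv2
s=st(); e=np.array([-.587,-.81,0]); k=np.array([.501,-.0672,.065])
print(((k+.002*e-[0,0,G]-s["tcp_pos"])*1e3).round(1))
a=viewer.read_camera("scene")[150:270,210:370,::-1]
b=viewer.read_camera("top")[165:265,185:318,::-1]
c=np.hstack([cv2.resize(a,(480,360),interpolation=cv2.INTER_CUBIC)[:, :400],cv2.resize(b,(479,360),interpolation=cv2.INTER_CUBIC)[:,79:]])
cv2.imwrite("pics/g3.png",c)
E
```

```text
t 17.5 tcp [ 0.5009 -0.0684  0.2637] y [-0.811  0.586 -0.001] 144.2 z [ 0.001  0.    -1.   ] F [ 0.1  0.6 -0.2] gap 0.05 grip 0.0 q [-0.29  0.17 -0.06  1.34  0.   -1.24]
[  -1.1   -0.4 -217.4]
```

View pics/g3.png

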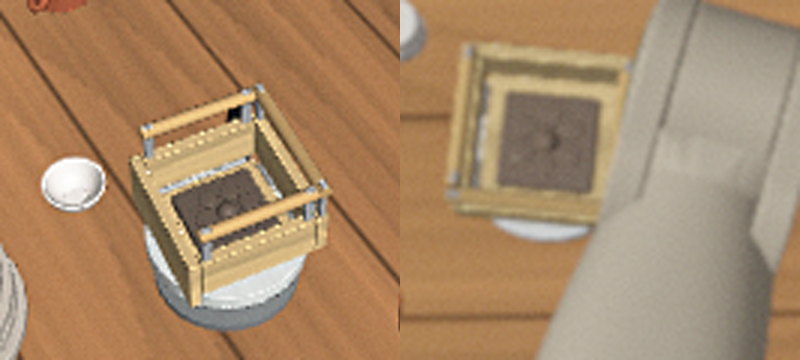

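All three walls stand upright in the picture. For clearance from the wall rails, I tilt the tool 0.25 rad outward along the pull direction and then descend around the knob.

Call:
carry_out --plan '[[[0.1,-0.073,0,2,3,0,50],[0.2025,-0.147,0,2,3,0,50],[0.2025,-0.147,0,2,3,-20,50],[0.2025,-0.147,0,2,3,-45,50],[0.2025,-0.147,0,2,3,-70,50],[0.2025,-0.147,0,2,3,-95,50],[0.2025,-0.147,0,2,3,-120,50],[0.2025,-0.147,0,2,3,-140,50],[0.2025,-0.147,0,2,3,-160,50],[0.2025,-0.147,0,2,3,-175,50],[0.2025,-0.147,0,2,3,-190,50],[0.2025,-0.147,0,2,3,-200,50],[0.2025,-0.147,0,2,3,-210,50],[0.2025,-0.147,0,2,3,-216,50],[0.2025,-0.147,0,2,3,-216,50],[0.2025,-0.147,0,2,3,-216,50]]]'

```text
clock: 19.2
tcp_pos: [0.5027, -0.066, 0.0476]
orientation: [0.111, -0.451, 0.884, 0.057]
wrist_force: [0.1, -0.6, 0.2]
finger_gap: 0.0502
grip_force: 0.0
```

```bash
python3 - <<'E'
from h import *
s=st(); q=R.from_quat(s["orientation"],scalar_first=True)
g=s["tcp_pos"]-q.apply([0,0,G]); k=np.array([.501,-.0672,.065]); print(((g-k)*1e3).round(1))
E
```

```text
t 19.2 tcp [ 0.5027 -0.066   0.0476] y [-0.81   0.587 -0.   ] 144.1 z [ 0.146  0.2   -0.969] F [ 0.1 -0.6  0.2] gap 0.0502 grip 0.0 q [-0.44  0.27 -0.53  0.72  0.25 -1.37]
[-1.  -2.6  0.7]
```

No contact, and the tool is centred on the knob. I close on it.

Call:
carry_out --plan '[[[0,0,0,0,0,0,15],[0,0,0,0,0,0,15],[0,0,0,0,0,0,15],[0,0,0,0,0,0,15],[0,0,0,0,0,0,15],[0,0,0,0,0,0,15],[0,0,0,0,0,0,15]]]' --squeeze 80

```text
clock: 19.9
tcp_pos: [0.5024, -0.0659, 0.0482]
orientation: [0.111, -0.451, 0.884, 0.057]
wrist_force: [-3.2, 0.6, 6.4]
finger_gap: 0.0238
grip_force: 78.0
```

Knob gripped. I pull along (−0.587, −0.81), going a little past 18 mm to sit at the stop.

Call:
carry_out --plan '[[[0,0,0,-1,-2,0,15],[0,0,0,-2,-3,0,15],[0,0,0,-4,-5,0,15],[0,0,0,-5,-7,0,15],[0,0,0,-6,-8,0,15],[0,0,0,-7,-10,0,15],[0,0,0,-8,-11,0,15],[0,0,0,-9,-13,0,15],[0,0,0,-11,-15,0,15],[0,0,0,-12,-16,0,15],[0,0,0,-13,-18,0,15],[0,0,0,-13,-18,0,15],[0,0,0,-13,-18,0,15]]]'

```text
clock: 21.2
tcp_pos: [0.4918, -0.0805, 0.0484]
orientation: [0.115, -0.452, 0.883, 0.059]
wrist_force: [9.4, 15.0, -1.6]
finger_gap: 0.0236
grip_force: 79.5
```

```bash
python3 - <<'E'
from h import *
s=st(); e=np.array([-.587,-.81,0]); print("pulled",(s["tcp_pos"]-[.5024,-.0659,.0482])@e*1e3,"F.e",s["wrist_force"]@e)
E
```

```text
t 21.2 tcp [ 0.4918 -0.0805  0.0484] y [-0.811  0.585 -0.   ] 144.2 z [ 0.15   0.208 -0.966] F [ 9.4 15.  -1.6] gap 0.0236 grip 79.4745677523315 q [-0.48  0.26 -0.54  0.73  0.26 -1.42]
pulled 18.1008389606316 F.e -17.677665432402524
```

The tool moved 18.1 mm and 17.7 N resists it, against at most 9 N from the spring, so the plunger is at its stop. One last look before I hand in.

```bash
python3 - <<'E'
from h import *
import cv2
a=viewer.read_camera("scene")[130:270,190:370,::-1]
cv2.imwrite("pics/g4.png",cv2.resize(a,None,fx=4,fy=4,interpolation=cv2.INTER_CUBIC)); st()
E
```

```text
t 21.25 tcp [ 0.4918 -0.0806  0.0484] y [-0.811  0.585 -0.   ] 144.2 z [ 0.15   0.208 -0.966] F [ 9.8 14.3 -1.9] gap 0.0228 grip 79.47903301566839 q [-0.48  0.26 -0.54  0.73  0.26 -1.42]
```

View pics/g4.png

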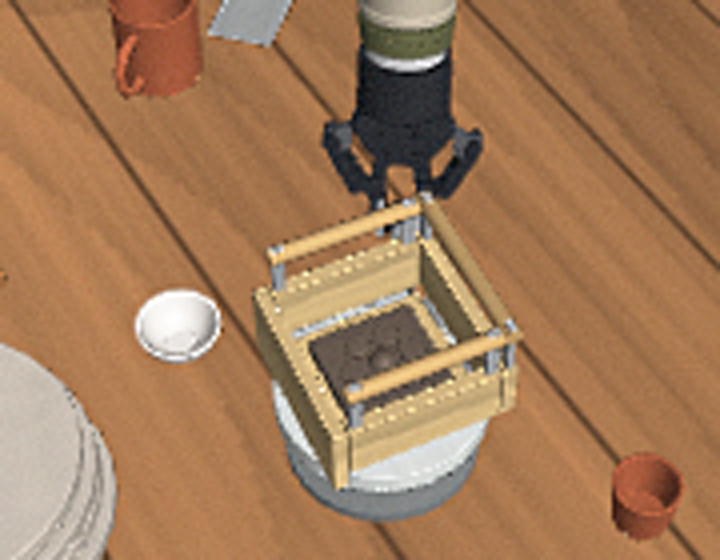

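The walls are upright and the gripper holds the knob behind the right-front corner at about (395,215). The bystanders in this crop are where they were. I check the rails against the upright prediction and hand in if they agree.

```bash
python3 - <<'E'
from h import *
from workcell import order
px={'front':[(427,203),(515,330)],'left':[(352,393),(512,333)],'right':[(276,254),(418,212)]}
ok=True
for w,p in px.items():
    m=np.mean(p,0)/4+[190-.4,130-.4]
    f=lambda a:np.linalg.norm(proj("scene",rail(w,a))[0]-m)
    g=np.linspace(1.2,1.8,61); e=[f(a) for a in g]; b=g[int(np.argmin(e))]; print(w,b.round(2),round(min(e),2),round(f(1.571),2)); ok&=f(1.571)<1.8
if ok and monitor.get_state()["grip_force"]>60: print(order.hand_in())
E
```

```text
front 1.56 0.81 0.89
left 1.56 1.39 1.43
right 1.61 0.08 0.9
the job is handed in; nothing more can be done
None
```

All three walls stand upright, the index plunger is pulled fully back to its stop and still held by the knob, and the job was handed in at about 21 s of the allowed 72 s.

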